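# Unlock the soap loaf mould and park its locking pin

## Task

First clear the two soap offcuts into the open kraft box: the strip that lies across the pin rack and the block in front of the pin's handle. Then draw the red-handled locking pin all the way out of the soap mould and park it in the wooden rack, lying fully down in both notches with its handle down in the handle pocket. Leave the jugs, bottles, saucer and grey soap form standing where they are.

Things in the scene. Friction and masses are not known exactly. Their poses are not given: they have to be found in the camera images.
- mould: Fixed soap loaf mould. Origin on the table under the middle of the bore; z up. Aluminium bore block x -20 to 20, y -35 to 35, z 0 to 84 mm; behind it a wooden trough with pink soap, x -190 to -20, y -45 to 45, 75 mm high. The round bore, 18 mm wide, runs right through along y at z = 50 mm.
- bore_mouth (a point): Centre of the bore's mouth on the handle side (mould y = -35 mm, z = 50 mm). At the start the pin's handle fills mould x -13 to 13, y -89 to -39 mm. Draw the pin straight along the mould's -y, about 120 mm.
- pin: Locking pin, 170 mm long, about 0.15 kg: round steel shank 14 mm thick with a square red handle 26 x 26 mm, 50 mm long. Its x axis runs along the pin from handle to tip; origin on the pin's axis, on the shank. Along x: handle -104 to -54 mm, shank -54 to 66 mm. On the table the handle's flat keeps it from rolling.
- pin_tip (a point): The far end of the pin's shank, on its axis (66 mm from the pin's origin).
- pin_handle (a point): The centre of the pin's red handle (-79 mm along x from the pin's origin).
- rack: Fixed wooden pin rack, origin on the table, z up. Base x -121 to 48, y -30 to 30, 18 mm high. Two uprights, x -48 to -36 and 36 to 48 mm, 60 mm wide, tops at z = 66 mm, each with a notch 20 mm wide, open upwards, floor at z = 40 mm. The parked pin lies along x, tip to +x, its origin over the rack's. Between the uprights the shank is free to grip.
- pocket (a point): Centre of the rack's handle pocket (rack x = -80 mm, z = 47 mm): x -112 to -48, 38 mm wide inside, floor at z = 18 mm, side walls 11 mm thick and end wall up to z = 66 mm, so no fingers fit beside the handle there. The parked pin's handle lies in it, the pin's axis at z = 47 mm.
- scrap_strip: Pink soap offcut 120 (x) x 42 (y) x 30 (z) mm, about 0.14 kg, origin at its centre. It starts across the rack's uprights.
- scrap_block: Yellow soap offcut 85 (x) x 42 (y) x 50 (z) mm, about 0.17 kg, origin at its centre. It starts on the table where the pin's handle must come out.
- scrap_box: Fixed open kraft cardboard box for scraps, 180 (x) x 130 (y) x 45 mm high outside, walls and floor 5 mm. Origin at the centre of its underside.
- jug_a: Steel jug, radius 42 mm, 95 mm high, with a handle at its +y; origin at the centre of its underside. Leave it. It stands on the left or the right, in the place that the kraft box does not take.
- jug_b: Steel jug, radius 40 mm, 90 mm high, handle at its +y; origin at the centre of its underside. Leave it.
- bottle_amber: Amber bottle, radius 17 mm, 80 mm high; origin at the centre of its underside. Leave it.
- bottle_white: White bottle, radius 16 mm, 75 mm high; origin at the centre of its underside. Leave it.
- saucer: Terracotta saucer, radius 45 mm, 16 mm high; origin at the centre of its underside. Leave it.
- soap_form: Grey soap form 85 x 85 x 30 mm; origin at the centre of its underside. Leave it.

How it is judged:
By the outcome, as a careful person would: the job done as asked, in the order asked, and still so for the second after the job is handed in, with the robot touching nothing.
It also fails if it takes over 72 s, if anything falls off the work surface, if the arm or the gripper's body presses on something with over 40 N, if the wrist force passes 120 N, or if a joint passes its speed limit or range.

## Robot

A 6-joint arm with a two-finger parallel gripper is mounted at the origin on the work surface. World frame = base frame: x ahead of the robot, y to its left, z up, the work surface at z = 0. Lengths are in m, angles in degrees, forces in N, time in s.
With the tool pointing down it reaches from about 0.35 to 0.875 m from the base axis. Payload 4.2 kg.
Tool frame: the origin (TCP) lies on the mounting face of the last link; the fingertips stand 182 mm ahead of it and the grasp point (between the pads) lies 164 mm ahead of it (r.tcp_to_grasp is the distance from the TCP to the grasp point, in m); z points along the fingers, y is the line along which they close (so a half turn about z gives the same grasp; the last joint's range is limited). The gripper opens to 87 mm and grips with 3 to 60 N. Pads are 19 mm wide; open, the fingers measure 117 mm over their backs; the gripper's body (75 mm by 190 mm) begins 51 mm behind the grasp point.
Start: joints at [81.394, 22.042, 0.453, 0, -68.411, -14.817], TCP at [0.248, 0.573, 0.405] pointing down, gripper open.
Joint ranges: [-179.83, 179.83], [-69.29, 118.12], [-61.27, 80.66], [-181.25, 117.63], [-171.15, -9.14], [-177.46, 177.46]. Speed limits (degrees/s): [159.86, 159.86, 180, 180, 180, 180].

## Interface

Orientations are given as a 3x3 rotation matrix whose columns are the frame's x, y, z axes.
In Python, from station import sense, eyes, r gives the robot as it stands.
- The arm moves only by the tool jog_arm, never from a script. Its argument "increments" is a list of rows, each a list of 4 numbers: the shift along the tool's x, y, z normalised to -1 to 1, where 1 is 0.02 m, then the turn about the tool's z normalised to -1 to 1, where 1 is 0.08 rad. A call has 1 to 10 rows; each row shifts and turns the commanded pose from where the row before left it, along the tool's axes as they then stand; what a row does not reach is not made up. A row lasts 1/10 s, in which the tool goes at most 50 mm and 8.59 degrees, less where a joint would pass 70% of its speed; a pose out of reach is approached as far as the arm can. A call with a number of a shift or a turn outside -1 to 1 is refused whole. A call with a gripper value outside its range is refused whole. "grip" is the finger opening in mm, from 0 to 87, set as the call begins (left out, the last holds). The fingers move at their own pace and stop on an object; the grip force is fixed at half the most. Time passes only in rows, so rows that do not move let the fingers close. It gives the time, the measured TCP pose, the force, the opening and the grip force at its end, in the units of the state.
- sense(): the state, without advancing time (a new reading comes with each control period).
- eyes.capture(name): name is "scene" or "top"; returns the picture (480x640x3 uint8, blue, green, red); there is no depth.
- eyes.get_calibration(name): a dict with "camera_matrix" (3x3 intrinsics, pixels), "k1" (the pictures are not rectified: a ray, as slopes to the right and down, at radius r is drawn at 1 + k1 r^2 times it, then the intrinsics apply), "R" (3x3) and "t" (3): a world point X has camera coordinates R X + t. Camera axes: x right, y down, z forward; pixel columns grow to the right and rows downward; lengths in m; the calibration is good to about 2 mm. A picture is of the moment at which its call begins. get_calibration takes no time and is no camera call.
- r.finish_job(): hands the job in; it is judged then, once.
Trained networks look in the newest picture that a camera, given by its name, has taken for a name from the list of things; names that differ only in an ending like _2 or _b are one class to them, and where a whole thing is asked for, a point or a joint stands for the part that bears it (a point fixed in the world has none). Each returns a list of dicts, best first, with "conf" (0 to 1); they miss things now and then, are a little off and sometimes report something else, mostly with a low value. They report only what shows in the picture. A call takes as long as a camera call.
- eyes.spot_in(camera, name): "centre" ([x, y, z] in m, in world coordinates, good to about 4 mm: the middle of the surface that is visible of it).
- eyes.outline_of(camera, name): "mask" (480x640 bool, what is visible of it).
The state is a dict: "time_s": time; "joints": joint angles; "joint_velocities": joint speeds; "effort": joint torques, N m; "tcp_pos": TCP position; "ee_rot": TCP orientation; "wrist_force": force on the tool from outside, world axes, zero at the start; "moment": the same for the moment, N m; "gripper_width": opening from 0.0 (shut) to 1.0 (fully open); "gripper_force": force on a finger pad.
Only numpy, scipy, OpenCV 4.12 (cv2) and the standard library are available. Lean on these libraries where they do the work, as an engineer would, in place of code of your own. Each camera call takes 0.05 s, during which the arm holds its last target. There are 200 camera calls.

## Working session

There is one attempt and no reset: what is moved stays moved. The work goes in short steps, Python scripts to look and compute and a tool call to move; the robot and the scene stay as the last step left them, time stands still between calls to the robot, and variables do not carry over. Pictures are saved under pics/ and viewed, at most 10 in all, crops included, and the job is handed in when it is done.

Besides the shell and the picture viewer there is one more tool, called after "Request:" as name(argument=value, ...), one argument or row to a line, values as JSON. jog_arm: Moves the arm, as the interface text tells. Its arguments: {"type":"object","properties":{"increments":{"type":"array"},"grip":{"type":"number"}},"required":["increments"]}

```bash
ls; mkdir -p pics
cat > h.py <<'E'
import numpy as np, cv2, json
from station import sense, eyes, r
def cal(n):
    c=eyes.get_calibration(n); return np.array(c["camera_matrix"]),c["k1"],np.array(c["R"]),np.array(c["t"])
def ray(n,uv):
    K,k1,R,t=cal(n); p=cv2.undistortPoints(np.array([[uv]],float),K,np.array([k1,0,0,0.]))[0,0]
    d=R.T@np.array([p[0],p[1],1]); return -R.T@t, d/np.linalg.norm(d)
def onz(n,uv,z):
    o,d=ray(n,uv); return o+d*(z-o[2])/d[2]
def proj(n,X):
    K,k1,R,t=cal(n); return cv2.projectPoints(np.array(X,float).reshape(-1,3),cv2.Rodrigues(R)[0],t,K,np.array([k1,0,0,0.]))[0][:,0]
def tri(u,v):
    (a,d),(b,e)=ray("top",u),ray("scene",v); s=np.linalg.lstsq(np.c_[d,-e],b-a,rcond=None)[0]
    p,q=a+d*s[0],b+e*s[1]; return (p+q)/2,np.linalg.norm(p-q)
E
python3 - <<'E'
from h import *
ims={n:eyes.capture(n) for n in("scene","top")}
for n in ims: cv2.imwrite(f"pics/{n}0.png",ims[n]); c=cal(n); print(n,(-c[2].T@c[3]).round(3),c[2].round(2).tolist())
for th in "mould bore_mouth pin pin_handle rack pocket scrap_strip scrap_block scrap_box jug_a bottle_amber bottle_white saucer soap_form".split():
  for n in ims:
    try: print(th,n,[(np.round(d["centre"],3).tolist(),round(d["conf"],2)) for d in eyes.spot_in(n,th)[:3]])
    except Exception as e: print(th,n,e)
s=sense();print({k:np.round(s[k],3).tolist() for k in("time_s","tcp_pos","ee_rot","gripper_width")})
E
```

```text
pics
scene [1.26  0.64  0.854] [[-0.68, 0.73, 0.01], [0.46, 0.44, -0.78], [-0.57, -0.52, -0.63]]
top [ 0.382 -0.003  1.115] [[0.02, -1.0, -0.01], [-0.99, -0.02, -0.17], [0.17, 0.01, -0.99]]
mould scene [([0.463, 0.177, 0.061], 0.97)]
mould top [([0.439, 0.165, 0.06], 0.93)]
bore_mouth scene [([0.461, 0.172, 0.055], 0.95)]
bore_mouth top [([0.437, 0.159, 0.058], 0.82), ([0.76, 0.207, 0.043], 0.53), ([0.53, 0.102, 0.062], 0.43)]
pin scene [([0.538, 0.103, 0.054], 0.95)]
pin top [([0.528, 0.101, 0.058], 0.56)]
pin_handle scene [([0.536, 0.098, 0.055], 0.74), ([0.756, 0.212, 0.054], 0.21)]
pin_handle top [([0.525, 0.099, 0.062], 0.76)]
rack scene [([0.563, -0.251, 0.03], 0.75), ([0.54, 0.099, 0.051], 0.52)]
rack top [([0.529, -0.277, 0.028], 0.9)]
pocket scene [([0.566, -0.25, 0.031], 0.89), ([0.539, 0.102, 0.053], 0.33)]
pocket top [([0.524, -0.28, 0.032], 0.66), ([0.53, 0.104, 0.059], 0.33)]
scrap_strip scene [([0.604, -0.248, 0.091], 0.82)]
scrap_strip top [([0.592, -0.259, 0.092], 0.95)]
scrap_block scene [([0.519, 0.008, 0.042], 0.68)]
scrap_block top [([0.504, -0.004, 0.052], 0.69)
[... 236 characters left out ...]
], 0.95), ([0.497, 0.445, 0.049], 0.75)]
bottle_amber scene [([0.737, -0.066, 0.044], 0.75), ([0.537, 0.099, 0.057], 0.35), ([0.463, 0.172, 0.058], 0.24)]
bottle_amber top [([0.723, -0.074, 0.049], 0.46), ([0.527, 0.1, 0.056], 0.3)]
bottle_white scene [([0.413, -0.092, 0.038], 0.5)]
bottle_white top []
saucer scene [([0.371, -0.009, 0.009], 0.94)]
saucer top [([0.377, 0.002, 0.007], 0.76)]
soap_form scene [([0.738, -0.067, 0.045], 0.74), ([0.741, -0.228, 0.027], 0.59)]
soap_form top [([0.73, -0.241, 0.029], 0.97), ([0.524, -0.28, 0.032], 0.69)]
{'time_s': 1.5, 'tcp_pos': [0.248, 0.574, 0.405], 'ee_rot': [[0.918, -0.398, -0.0], [-0.398, -0.918, 0.0], [-0.0, -0.0, -1.0]], 'gripper_width': 1.0}
```

View pics/scene0.png

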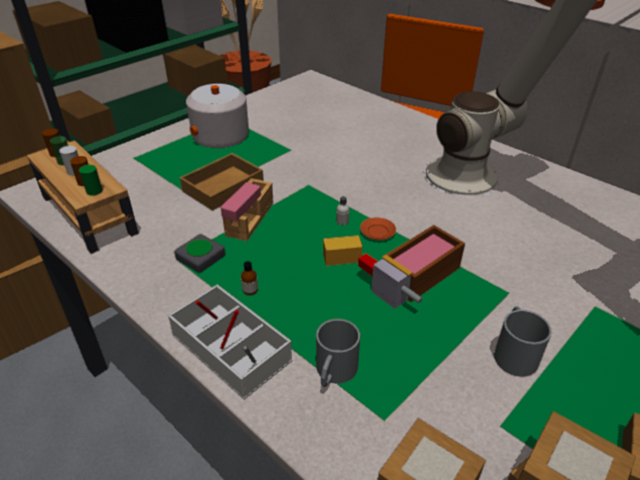

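View pics/top0.png

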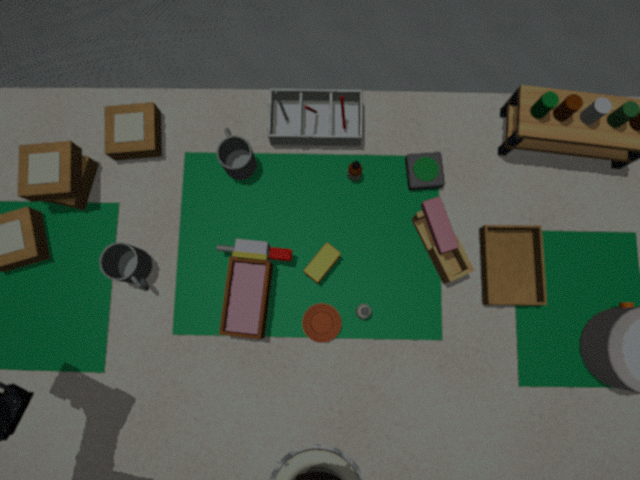

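```bash
cat >> h.py <<'E'
from scipy.optimize import minimize
from itertools import product
B=lambda *a: np.array(list(product(a[0:2],a[2:4],a[4:6])))/1000.
M=dict(scrap_strip=[B(-60,60,-21,21,-15,15)],scrap_block=[B(-42.5,42.5,-21,21,-25,25)],
 scrap_box=[B(-90,90,-65,65,0,45)],soap_form=[B(-42.5,42.5,-42.5,42.5,0,30)],
 mould=[B(-20,20,-35,35,0,84),B(-190,-20,-45,45,0,75)],
 pinm=[B(-13,13,-89,-39,37,63),B(-7,7,-39,81,43,57)],
 pin=[B(-104,-54,-13,13,-13,13),B(-54,66,-7,7,-7,7)],
 rack=[B(-121,48,-30,30,0,18)]+[B(a,a+12,-30,30,0,40) for a in(-48,36)]+[B(a,a+12,s-10,s+10,0,66) for a in(-48,36) for s in(-20,20)]+[B(-121,-112,-30,30,0,66)]+[B(-112,-48,a,a+11,0,66) for a in(-30,19)])
def pts(parts,p):
    c,s=np.cos(p[3]),np.sin(p[3]); R=np.array([[c,-s,0],[s,c,0],[0,0,1]])
    return [b@R.T+np.array(p[:3]) for b in parts]
def render(n,ps):
    im=np.zeros((480,640),np.uint8)
    for P in ps:
        h=cv2.convexHull(proj(n,P).astype(np.float32))[:,0]
        t=np.zeros_like(im); cv2.fillConvexPoly(t,np.round(h*16).astype(np.int32),255,cv2.LINE_AA,4); im=np.maximum(im,t)
    return im/255.
def fit(parts,masks,p0,z=True,extra=lambda p:[],cut={}):
    def cost(q):
        p=np.r_[q[:2],q[3] if z else p0[2],q[2]]; c=0
        for n,m in masks.items():
            a=render(n,pts(parts,p)+extra(p)); 
            if n in cut: a=a*(1-cut[n])
            c+=1-np.minimum(a,m).sum()/np.maximum(a,m).sum()
        return c
    best=None
    for dy in (0,.15,-.15):
        q0=np.array([p0[0],p0[1],p0[3]+dy]+([p0[2]] if z else []))
        S=np.vstack([q0]+[q0+d for d in np.diag([.015,.015,.15,.01][:len(q0)])])
        o=minimize(cost,q0,method="Nelder-Mead",options=dict(initial_simplex=S,xatol=1e-4,fatol=1e-5,maxiter=250))
        if best is None or o.fun<best.fun: best=o
    q=best.x; return np.r_[q[:2],q[3] if z else p0[2],q[2]],best.fun
def mask(n,th,near=None):
    L=eyes.outline_of(n,th)
    return L[0]["mask"].astype(float) if L else None
E
cat > m1.py <<'E'
from h import *
ims={n:eyes.capture(n) for n in("scene","top")}
mk={th:{n:mask(n,th) for n in ims} for th in "scrap_strip scrap_block scrap_box mould pin rack soap_form".split()}
for a,b in mk.items(): print(a,{n:None if m is None else (int(m.sum()),np.argwhere(m).mean(0).round().tolist()[::-1]) for n,m in b.items()})
np.save("mk.npy",mk,allow_pickle=True)
d=np.radians; res={}
U=lambda a,b:{n:np.maximum(mk[a][n],mk[b][n]) for n in ims}
res["scrap_strip"]=fit(M["scrap_strip"],mk["scrap_strip"],[.595,-.255,.081,d(25)])
res["scrap_block"]=fit(M["scrap_block"],mk["scrap_block"],[.51,0,.025,d(35)])
res["scrap_box"]=fit(M["scrap_box"],mk["scrap_box"],[.514,-.445,0,d(0)],z=False)
res["mould"]=fit(M["mould"]+M["pinm"],U("mould","pin"),[.53,.17,0,d(-5)])
sp=pts(M["scrap_strip"],res["scrap_strip"][0])
res["rack"]=fit(M["rack"],U("rack","scrap_strip"),[.58,-.26,0,d(25)],z=False,extra=lambda p:sp)
ov={n:cv2.resize(ims[n],None,fx=3,fy=3,interpolation=cv2.INTER_CUBIC) for n in ims}
for k,(p,c) in res.items():
    print(k,p[:3].round(4).tolist(),np.degrees(p[3]).round(1),round(c,3))
    for n in ims:
        for P in pts(M[k] + (M["pinm"] if k=="mould" else []),p):
            uv=((proj(n,P)+.5)*3).astype(int)
            for i in range(8):
                for b in(1,2,4):
                    if i&b==0: cv2.line(ov[n],uv[i].tolist(),uv[i|b].tolist(),(255,255,0),1)
cv2.imwrite("pics/ovt.png",ov["top"][480:1080,600:1320][:, :]); 
cv2.imwrite("pics/ovt2.png",ov["top"][450:1050,1150:1750]); cv2.imwrite("pics/ovs.png",cv2.resize(ov["scene"][400:960,500:1450],None,fx=.84,fy=.84))
E
python3 m1.py
```

```text
scrap_strip {'scene': (903, [241.0, 202.0]), 'top': (1164, [439.0, 225.0])}
scrap_block {'scene': (980, [342.0, 250.0]), 'top': (748, [322.0, 262.0])}
scrap_box {'scene': (2629, [219.0, 180.0]), 'top': (5091, [511.0, 265.0])}
mould {'scene': (4336, [417.0, 265.0]), 'top': (4117, [247.0, 291.0])}
pin {'scene': (469, [383.0, 275.0]), 'top': (377, [267.0, 252.0])}
rack {'scene': (1299, [251.0, 214.0]), 'top': (1413, [442.0, 254.0])}
soap_form {'scene': (1226, [200.0, 253.0]), 'top': (1337, [424.0, 171.0])}Traceback (most recent call last):
  File "m1.py", line 11, in <module>
    res["mould"]=fit(M["mould"]+M["pinm"],U("mould","pin"),[.53,.17,0,d(-5)])
                 ~~~^^^^^^^^^^^^^^^^^^^^^^^^^^^^^^^^^^^^^^^^^^^^^^^^^^^^^^^^^
  File "h.py", line 45, in fit
    o=minimize(cost,q0,method="Nelder-Mead",options=dict(initial_simplex=S,xatol=1e-4,fatol=1e-5,maxiter=250))
    res = _minimize_neldermead(fun, x0, args, callback, bounds=bounds,
                               **options)
    fxcc = func(xcc)
    fx = function(np.copy(x), *(wrapper_args + args))
  File "h.py", line 37, in cost
    a=render(n,pts(parts,p)+extra(p));
  File "h.py", line 30, in render
    h=cv2.convexHull(proj(n,P).astype(np.float32))[:,0]
                     ~~~~^^^^^
  File "h.py", line 11, in proj
    K,k1,R,t=cal(n); return cv2.projectPoints(np.array(X,float).reshape(-1,3),cv2.Rodrigues(R)[0],t,K,np.array([k1,0,0,0.]))[0][:,0]
             ~~~^^^
  File "h.py", line 4, in cal
    c=eyes.get_calibration(n); return np.array(c["camera_matrix"]),c["k1"],np.array(c["R"]),np.array(c["t"])
ValueError: time passes only in moves, steps and waits
```

Calibration calls are rate-limited; cache them, reusing the saved masks.

```bash
sed -i 's/^def cal(n):/import functools\n@functools.cache\ndef cal(n):/' h.py
sed -i 's#^ims=.*#ims={n:cv2.imread(f"pics/{n}0.png") for n in("scene","top")}#; s#^mk=.*#mk=np.load("mk.npy",allow_pickle=True).item()#; /^for a,b/d; /^np.save/d' m1.py
time python3 m1.py
```

```text
scrap_strip [0.5903, -0.2585, 0.0807] 21.6 0.255
scrap_block [0.5077, -0.002, 0.0226] -37.3 0.271
scrap_box [0.5101, -0.4376, 0.0] 0.6 0.198
mould [0.5297, 0.156, -0.0017] -4.6 0.157
rack [0.5912, -0.2601, 0.0] 25.7 0.18
real	0m23.360s
user	0m16.928s
sys	0m6.848s
```

View pics/ovt.png

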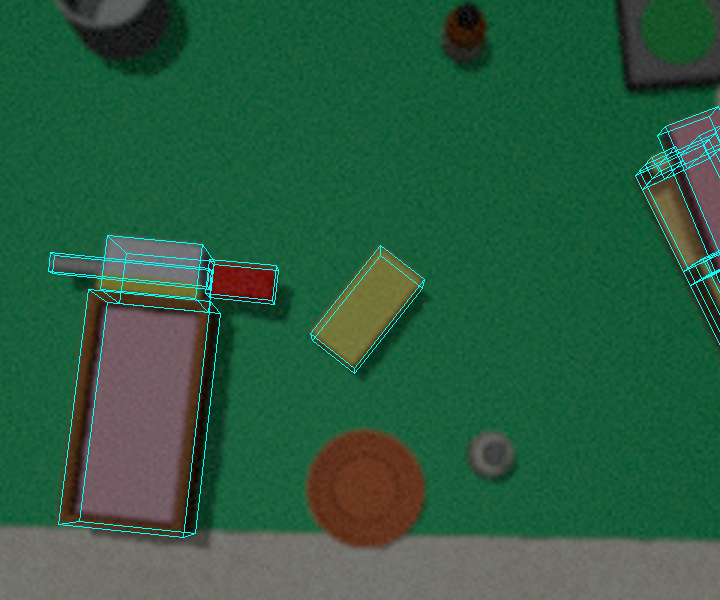

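View pics/ovs.png

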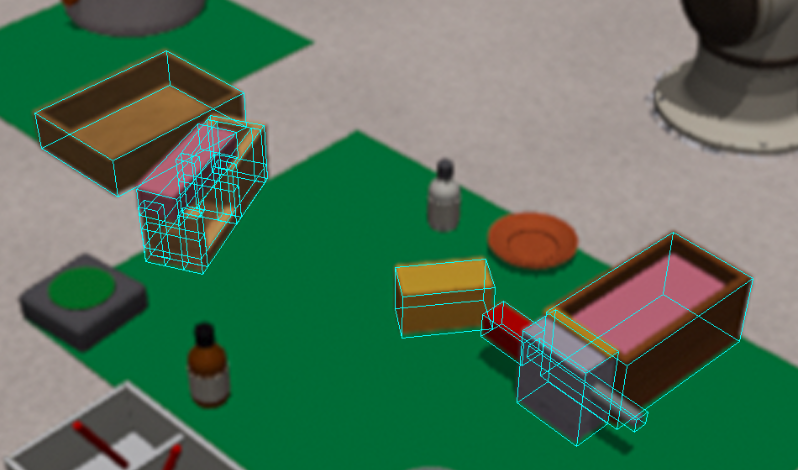

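```bash
cat > plan.py <<'E'
import sys; from h import *
x,y,z,yaw=map(float,sys.argv[1:5]); s=sense(); R=np.array(s["ee_rot"]); p=np.array(s["tcp_pos"]); L=r.tcp_to_grasp
g=p+R[:,2]*L; y0=np.degrees(np.arctan2(R[1,0],R[0,0])); dy=(yaw-y0+180)%360-180
d=np.array([x,y,z])-g; a=np.radians(yaw); R2=np.array([[np.cos(a),np.sin(a),0],[np.sin(a),-np.cos(a),0],[0,0,-1]])
print("t",round(s["time_s"],2),"grasp",g.round(4),"yaw",y0.round(2),"J6",np.round(s["joints"][5],1),"w",np.round(s["gripper_width"]*87,1))
print("units now frame",(R.T@d/.02).round(2),"| after turn",(R2.T@d/.02).round(2),"| turn",round(-np.radians(dy)/.08,2))
E
python3 plan.py .5903 -.2585 .24 22.5
```

```text
t 2.3 grasp [0.2484 0.5735 0.2413] yaw -23.42 J6 -14.8 w 87.1
units now frame [32.22 31.38  0.06] | after turn [-0.13 44.97  0.06] | turn -10.02
```

Request:
jog_arm(
  increments=[
    [1,1,0,0],
    [1,1,0,0],
    [1,1,0,0],
    [1,1,0,0],
    [1,1,0,0],
    [1,1,0,0],
    [1,1,0,0],
    [1,1,0,0],
    [1,1,0,0],
    [1,1,0,0],
  ],
  grip=87,
)

```text
time_s: 3.3
tcp_pos: [0.3527, 0.3093, 0.405]
ee_rot: [[0.918, -0.397, 0.0], [-0.397, -0.918, 0.0], [0.0, -0.001, -1.0]]
wrist_force: [-0.3, -1.3, -1.3]
gripper_width: 1.001
gripper_force: 0.0
```

Request:
jog_arm(
  increments=[
    [1,1,0,0],
    [1,1,0,0],
    [1,1,0,0],
    [1,1,0,0],
    [1,1,0,0],
    [1,1,0,0],
    [1,1,0,0],
    [1,1,0,0],
    [1,1,0,0],
    [1,1,0,0],
  ],
)

```text
time_s: 4.3
tcp_pos: [0.4567, 0.0463, 0.4051]
ee_rot: [[0.918, -0.397, 0.001], [-0.397, -0.918, 0.0], [0.001, -0.001, -1.0]]
wrist_force: [0.3, 0.6, -0.0]
gripper_width: 0.997
gripper_force: 0.0
```

Request:
jog_arm(
  increments=[
    [1,1,0,0],
    [1,1,0,0],
    [1,1,0,0],
    [1,1,0,0],
    [1,1,0,0],
    [1,1,0,0],
    [1,1,0,0],
    [1,1,0,0],
    [1,1,0,0],
    [1,1,0,0],
  ],
)

```text
time_s: 5.3
tcp_pos: [0.5608, -0.2167, 0.4048]
ee_rot: [[0.918, -0.398, 0.0], [-0.398, -0.918, -0.0], [0.0, -0.0, -1.0]]
wrist_force: [-0.0, -0.2, -0.7]
gripper_width: 1.001
gripper_force: 0.0
```

Request:
jog_arm(
  increments=[
    [0,0,0.4,-1],
    [0,0,0.4,-1],
    [0,0,0.4,-1],
    [0,0,0.4,-1],
    [0,0,0.4,-1],
    [0,0,0.4,-1],
    [0,0,0.4,-1],
    [0,0,0.4,-1],
    [0,0,0.4,-1],
    [0,0,0.4,-1],
  ],
)

```text
time_s: 6.3
tcp_pos: [0.5605, -0.2156, 0.3245]
ee_rot: [[0.923, 0.384, 0.0], [0.384, -0.923, -0.0], [0.0, 0.0, -1.0]]
wrist_force: [-0.3, 0.1, 0.3]
gripper_width: 1.001
gripper_force: 0.0
```

```bash
python3 plan.py .5903 -.2585 .087 22.5
```

```text
t 6.3 grasp [ 0.5605 -0.2156  0.161 ] yaw 22.61 J6 118.2 w 87.1
units now frame [0.55 2.55 3.7 ] | after turn [0.55 2.55 3.7 ] | turn 0.02
```

Request:
jog_arm(
  increments=[
    [0.18,0.85,0,0],
    [0.18,0.85,0,0],
    [0.18,0.85,0,0],
    [0,0,0.7,0],
    [0,0,1,0],
    [0,0,1,0],
    [0,0,0.6,0],
    [0,0,0.4,0],
    [0,0,0,0],
    [0,0,0,0],
  ],
)

```text
time_s: 7.3
tcp_pos: [0.5902, -0.2585, 0.2513]
ee_rot: [[0.924, 0.382, 0.001], [0.382, -0.924, -0.0], [0.001, 0.001, -1.0]]
wrist_force: [0.3, 0.4, 0.8]
gripper_width: 0.997
gripper_force: 0.0
```

Request:
jog_arm(
  increments=[
    [0,0,0,0],
    [0,0,0,0],
    [0,0,0,0],
    [0,0,0,0],
    [0,0,0,0],
    [0,0,0,0],
  ],
  grip=30,
)

```text
time_s: 7.9
tcp_pos: [0.5899, -0.2586, 0.2508]
ee_rot: [[0.924, 0.381, 0.0], [0.381, -0.924, -0.0], [0.0, 0.0, -1.0]]
wrist_force: [0.1, -0.5, -0.8]
gripper_width: 0.541
gripper_force: 0.0
```

```bash
python3 plan.py .5101 -.4536 .2 0.6; python3 -c "
from h import *
s=sense(); print(s['gripper_force'],s['wrist_force'])"
```

```text
t 7.9 grasp [ 0.5899 -0.2586  0.0873] yaw 22.41 J6 121.7 w 47.1
units now frame [-7.4   7.49 -5.63] | after turn [-4.09  9.71 -5.63] | turn 4.76
0.0 [ 0.09722912 -0.48043229 -0.84213463]
```

Request:
jog_arm(
  increments=[
    [0,0,0,0],
    [0,0,0,0],
    [0,0,0,0],
    [0,0,-0.4,0],
    [0,0,-0.8,0],
    [0,0,-0.8,0],
    [0,0,-0.8,0],
    [0,0,-0.8,0],
  ],
)

```text
time_s: 8.7
tcp_pos: [0.5897, -0.2585, 0.3234]
ee_rot: [[0.925, 0.381, -0.001], [0.381, -0.925, 0.001], [-0.001, -0.001, -1.0]]
wrist_force: [-0.9, -0.1, -2.2]
gripper_width: 0.486
gripper_force: 29.4
```

Request:
jog_arm(
  increments=[
    [-0.82,0.83,0,0],
    [-0.82,0.83,0,0],
    [-0.82,0.83,0,0],
    [-0.82,0.83,0,0],
    [-0.82,0.83,0,0],
    [-0.82,0.83,0,0],
    [-0.82,0.83,0,0],
    [-0.82,0.83,0,0],
    [-0.83,0.83,0,0],
    [0,0,0,0],
  ],
)

```text
time_s: 9.7
tcp_pos: [0.5087, -0.4552, 0.3224]
ee_rot: [[0.926, 0.378, -0.001], [0.378, -0.926, 0.0], [-0.001, -0.001, -1.0]]
wrist_force: [0.1, 0.6, -2.9]
gripper_width: 0.485
gripper_force: 29.4
```

Request:
jog_arm(
  increments=[
    [0,0,0,0.95],
    [0,0,0,0.95],
    [0,0,0,0.95],
    [0,0,0,0.95],
    [0,0,0,0.95],
    [0,0,0,0],
    [0,0,0,0],
  ],
)

```text
time_s: 10.4
tcp_pos: [0.5103, -0.4526, 0.3227]
ee_rot: [[1.0, 0.013, -0.0], [0.013, -1.0, 0.0], [-0.0, -0.0, -1.0]]
wrist_force: [0.5, 0.1, -2.1]
gripper_width: 0.486
gripper_force: 29.4
```

```bash
python3 plan.py .5101 -.4536 .03 0.6
python3 - <<'E'
from h import *
s=sense(); print(s['gripper_force'],s['wrist_force'])
ims={n:eyes.capture(n) for n in("scene","top")}
for n in ims: cv2.imwrite(f"pics/{n}1.png",ims[n])
m={n:mask(n,"rack") for n in ims}; b={n:mask(n,"scrap_strip") for n in ims}
np.save("mk1.npy",dict(rack=m,strip=b),allow_pickle=True)
cut={n:b[n] for n in ims}
for q in(False,True):
  p,c=fit(M["rack"],m,[.591,-.26,0,np.radians(25)],z=q); print("rack",p.round(4),np.degrees(p[3]),c)
p,c=fit(M["scrap_strip"],b,[.5101,-.4536,.15,0.01]); print("strip",p.round(4),np.degrees(p[3]),c)
E
```

```text
t 10.4 grasp [ 0.5103 -0.4526  0.1592] yaw 0.75 J6 118.8 w 42.2
units now frame [-0.01  0.05  6.46] | after turn [-0.01  0.05  6.46] | turn 0.03
29.426693777058972 [ 0.54848752  0.06723985 -2.1187826 ]
rack [ 0.5892 -0.2574  0.      0.4613] 26.43280871647444 0.1885865150199585
rack [ 0.5894 -0.2583 -0.0037  0.4616] 26.446067394852662 0.18336437285083618
strip [ 0.4157 -0.6007  0.0613 -0.0632] -3.6187881419873666 1.3216858349815643
```

Request:
jog_arm(
  increments=[
    [0,0,0.5,0],
    [0,0,1,0],
    [0,0,1,0],
    [0,0,1,0],
    [0,0,1,0],
    [0,0,1,0],
    [0,0,0.6,0],
    [0,0,0.35,0],
    [0,0,0,0],
    [0,0,0,0],
  ],
)

```text
time_s: 11.7
tcp_pos: [0.5106, -0.4533, 0.1945]
ee_rot: [[1.0, 0.011, 0.001], [0.011, -1.0, -0.001], [0.001, 0.001, -1.0]]
wrist_force: [0.6, -0.0, -1.5]
gripper_width: 0.487
gripper_force: 29.4
```

Request:
jog_arm(
  increments=[
    [0,0,0,0],
    [0,0,0,0],
    [0,0,0,0],
    [0,0,-0.5,0],
    [0,0,-1,0],
    [0,0,-1,0],
    [0,0,-1,0],
    [0,0,-1,0],
    [0,0,-1,0],
    [0,0,-1,0],
  ],
  grip=50,
)

```text
time_s: 12.7
tcp_pos: [0.5101, -0.453, 0.3259]
ee_rot: [[1.0, 0.011, 0.001], [0.011, -1.0, -0.001], [0.001, 0.001, -1.0]]
wrist_force: [-1.3, -0.6, -0.2]
gripper_width: 0.576
gripper_force: 0.0
```

```bash
python3 plan.py .5077 -.002 .044 -37.3; python3 plan.py .5077 -.002 .16 -37.3 |tail -1
```

```text
t 12.7 grasp [ 0.5103 -0.4532  0.1624] yaw 0.65 J6 118.7 w 50.1
units now frame [  0.12 -22.56   5.9 ] | after turn [-13.77 -17.87   5.92] | turn 8.28
units now frame [  0.13 -22.56   0.1 ] | after turn [-13.77 -17.87   0.12] | turn 8.28
```

Request:
jog_arm(
  increments=[
    [0,-1,0,0],
    [0,-1,0,0],
    [0,-1,0,0],
    [0,-1,0,0],
    [0,-1,0,0],
    [0,-1,0,0],
    [0,-1,0,0],
    [0,-1,0,0],
    [0,-1,0,0],
    [0,-1,0,0],
  ],
  grip=68,
)

```text
time_s: 13.7
tcp_pos: [0.5079, -0.2523, 0.325]
ee_rot: [[1.0, 0.011, 0.002], [0.011, -1.0, -0.001], [0.002, 0.001, -1.0]]
wrist_force: [0.1, -0.4, 0.3]
gripper_width: 0.782
gripper_force: 0.0
```

Request:
jog_arm(
  increments=[
    [0,-1,0,0],
    [0,-1,0,0],
    [0,-1,0,0],
    [0,-1,0,0],
    [0,-1,0,0],
    [0,-1,0,0],
    [0,-1,0,0],
    [0,-1,0,0],
    [0,-1,0,0],
    [0.12,-1,0,0],
  ],
)

```text
time_s: 14.7
tcp_pos: [0.5079, -0.0523, 0.325]
ee_rot: [[1.0, 0.011, 0.002], [0.011, -1.0, 0.0], [0.002, -0.0, -1.0]]
wrist_force: [0.7, -0.6, -0.3]
gripper_width: 0.779
gripper_force: 0.0
```

Request:
jog_arm(
  increments=[
    [0,-1,0,0],
    [0,-1,0,0],
    [0,-0.5,0,0.28],
    [0,0,0,1],
    [0,0,0,1],
    [0,0,0,1],
    [0,0,0,1],
    [0,0,0,1],
    [0,0,0,1],
    [0,0,0,1],
  ],
)

```text
time_s: 15.7
tcp_pos: [0.5076, -0.0031, 0.3249]
ee_rot: [[0.84, -0.543, 0.002], [-0.543, -0.84, 0.0], [0.001, -0.001, -1.0]]
wrist_force: [-0.1, -0.3, 0.0]
gripper_width: 0.78
gripper_force: 0.0
```

Request:
jog_arm(
  increments=[
    [0,0,0,1],
    [0,0,0,0],
    [0,0,0,0],
  ],
)

```text
time_s: 16.0
tcp_pos: [0.5076, -0.0031, 0.3245]
ee_rot: [[0.796, -0.605, 0.001], [-0.605, -0.796, 0.0], [0.001, -0.001, -1.0]]
wrist_force: [0.1, 0.1, -0.1]
gripper_width: 0.784
gripper_force: 0.0
```

```bash
python3 plan.py .5077 -.002 .044 -37.3
python3 - <<'E'
from h import *
im=eyes.capture("top"); cv2.imwrite("pics/top2.png",im); cv2.imwrite("pics/c2.png",cv2.resize(im[180:320,390:570],None,fx=4,fy=4,interpolation=cv2.INTER_CUBIC))
E
```

```text
t 16.0 grasp [ 0.5078 -0.003   0.161 ] yaw -37.21 J6 34.8 w 68.2
units now frame [-0.04 -0.03  5.85] | after turn [-0.04 -0.04  5.85] | turn 0.02
```

View pics/c2.png

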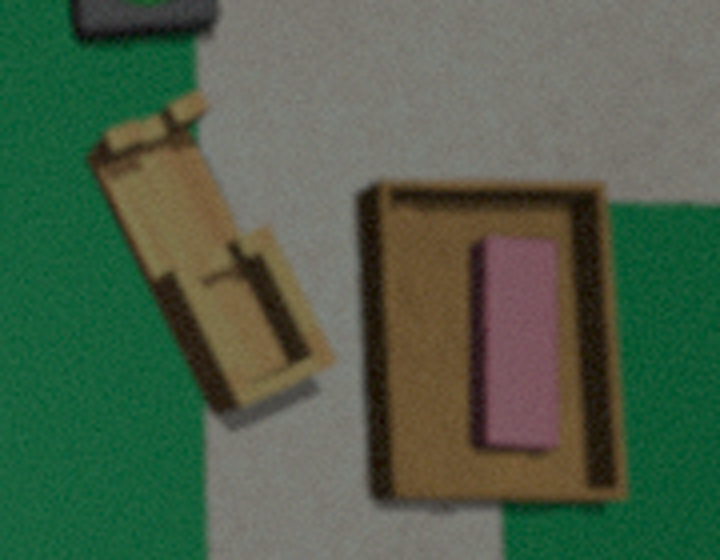

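Request:
jog_arm(
  increments=[
    [0,0,0.5,0],
    [0,0,1,0],
    [0,0,1,0],
    [0,0,1,0],
    [0,0,1,0],
    [0,0,0.8,0],
    [0,0,0.4,0],
    [0,0,0.15,0],
    [0,0,0,0],
    [0,0,0,0],
  ],
)

```text
time_s: 17.05
tcp_pos: [0.5079, -0.003, 0.2074]
ee_rot: [[0.796, -0.606, 0.001], [-0.606, -0.796, 0.0], [0.001, -0.001, -1.0]]
wrist_force: [-0.0, -0.1, -0.0]
gripper_width: 0.782
gripper_force: 0.0
```

Request:
jog_arm(
  increments=[
    [0,0,0,0],
    [0,0,0,0],
    [0,0,0,0],
    [0,0,0,0],
    [0,0,0,0],
    [0,0,0,0],
    [0,0,0,0],
  ],
  grip=30,
)

```text
time_s: 17.75
tcp_pos: [0.5078, -0.0029, 0.207]
ee_rot: [[0.795, -0.606, 0.001], [-0.606, -0.795, 0.0], [0.001, -0.001, -1.0]]
wrist_force: [0.3, 0.4, 2.9]
gripper_width: 0.48
gripper_force: 30.0
```

Request:
jog_arm(
  increments=[
    [0,0,-0.4,0],
    [0,0,-0.8,0],
    [0,0,-1,0],
    [0,0,-1,0],
    [0,0,-1,0],
    [0,0,-1,0],
    [0,0,-1,0],
  ],
)

```text
time_s: 18.45
tcp_pos: [0.5068, -0.0033, 0.3313]
ee_rot: [[0.795, -0.607, -0.002], [-0.607, -0.795, -0.0], [-0.001, 0.001, -1.0]]
wrist_force: [0.3, 0.3, -1.0]
gripper_width: 0.477
gripper_force: 30.0
```

```bash
python3 plan.py .5101 -.4056 .16 0.6
```

```text
t 18.45 grasp [ 0.5065 -0.0033  0.1678] yaw -37.34 J6 34.7 w 41.5
units now frame [12.34 15.88  0.39] | after turn [-0.03 20.11  0.39] | turn -8.28
```

Request:
jog_arm(
  increments=[
    [0.77,0.99,0,0],
    [0.77,0.99,0,0],
    [0.77,0.99,0,0],
    [0.77,0.99,0,0],
    [0.77,0.99,0,0],
    [0.77,0.99,0,0],
    [0.77,0.99,0,0],
    [0.77,0.99,0,0],
    [0.77,0.99,0,0],
    [0.77,0.99,0,0],
  ],
)

```text
time_s: 19.45
tcp_pos: [0.5093, -0.2549, 0.3303]
ee_rot: [[0.795, -0.607, -0.002], [-0.607, -0.795, 0.001], [-0.002, 0.0, -1.0]]
wrist_force: [0.3, -0.5, -2.6]
gripper_width: 0.481
gripper_force: 30.0
```

Request:
jog_arm(
  increments=[
    [0.77,0.99,0,0],
    [0.77,0.99,0,0],
    [0.77,0.99,0,0],
    [0.77,0.99,0,0],
    [0.77,0.99,0,0],
    [0.77,0.99,0,0],
    [0,0,0,-1],
    [0,0,0,-1],
    [0,0,0,-1],
    [0,0,0,-1],
  ],
)

```text
time_s: 20.45
tcp_pos: [0.5109, -0.4043, 0.3299]
ee_rot: [[0.946, -0.323, -0.002], [-0.323, -0.946, 0.002], [-0.003, -0.001, -1.0]]
wrist_force: [-0.5, -0.2, -1.2]
gripper_width: 0.479
gripper_force: 30.0
```

Request:
jog_arm(
  increments=[
    [0,0,0,-1],
    [0,0,0,-1],
    [0,0,0,-1],
    [0,0,0,-1],
    [0,0,0,-0.28],
    [0,0,0,0],
    [0,0,0,0],
  ],
)

```text
time_s: 21.15
tcp_pos: [0.5113, -0.4043, 0.3305]
ee_rot: [[1.0, 0.01, -0.001], [0.01, -1.0, 0.001], [-0.001, -0.001, -1.0]]
wrist_force: [0.2, -0.1, -2.4]
gripper_width: 0.482
gripper_force: 30.0
```

```bash
python3 plan.py .5101 -.4056 .066 0.6
```

```text
t 21.15 grasp [ 0.5112 -0.4043  0.167 ] yaw 0.57 J6 114.7 w 41.9
units now frame [-0.05  0.07  5.05] | after turn [-0.06  0.07  5.05] | turn -0.01
```

Request:
jog_arm(
  increments=[
    [-0.05,0.07,0.5,0],
    [0,0,1,0],
    [0,0,1,0],
    [0,0,1,0],
    [0,0,0.8,0],
    [0,0,0.5,0],
    [0,0,0.25,0],
    [0,0,0,0],
    [0,0,0,0],
  ],
)

```text
time_s: 22.05
tcp_pos: [0.5109, -0.406, 0.2305]
ee_rot: [[1.0, 0.011, 0.001], [0.011, -1.0, -0.001], [0.001, 0.001, -1.0]]
wrist_force: [0.7, -0.2, -1.9]
gripper_width: 0.479
gripper_force: 30.0
```

Request:
jog_arm(
  increments=[
    [0,0,0,0],
    [0,0,0,0],
    [0,0,0,0],
    [0,0,0,0],
    [0,0,-0.5,0],
    [0,0,-1,0],
    [0,0,-1,0],
    [0,0,-1,0],
    [0,0,-1,0],
    [0,0,-1,0],
  ],
  grip=54,
)

```text
time_s: 23.05
tcp_pos: [0.5104, -0.4058, 0.3416]
ee_rot: [[1.0, 0.011, 0.001], [0.011, -1.0, -0.001], [0.001, 0.001, -1.0]]
wrist_force: [-0.1, -0.4, 0.5]
gripper_width: 0.618
gripper_force: 0.0
```

```bash
python3 - <<'E'
from h import *
from scipy.spatial.transform import Rotation
p=np.array([.5297,.156,-.0017]); a=np.radians(-4.6); y=np.array([-np.sin(a),np.cos(a),0])
print("handle centre",p-.064*y,"draw dir",-y)
E
python3 plan.py .5246 .0922 .17 -94.6
```

```text
handle centre [ 0.52456727  0.09220615 -0.0017    ] draw dir [-0.08019892 -0.99677888 -0.        ]
t 23.05 grasp [ 0.5106 -0.4059  0.1781] yaw 0.65 J6 114.9 w 53.8
units now frame [  0.98 -24.89   0.39] | after turn [-24.88   1.3    0.41] | turn 20.78
```

Request:
jog_arm(
  increments=[
    [0,-1,0,0],
    [0,-1,0,0],
    [0,-1,0,0],
    [0,-1,0,0],
    [0,-1,0,0],
    [0,-1,0,0],
    [0,-1,0,0],
    [0,-1,0,0],
    [0,-1,0,0],
    [0,-1,0,0],
  ],
  grip=60,
)

```text
time_s: 24.05
tcp_pos: [0.5082, -0.205, 0.3408]
ee_rot: [[1.0, 0.011, 0.001], [0.011, -1.0, -0.0], [0.001, 0.0, -1.0]]
wrist_force: [0.4, -0.1, -0.8]
gripper_width: 0.691
gripper_force: 0.0
```

Request:
jog_arm(
  increments=[
    [0.2,-1,0,0],
    [0.2,-1,0,0],
    [0.2,-1,0,0],
    [0.2,-1,0,0],
    [0.2,-1,0,0],
    [0,-1,0,0],
    [0,-1,0,0],
    [0,-1,0,0],
    [0,-1,0,0],
    [0,-1,0,0],
  ],
)

```text
time_s: 25.05
tcp_pos: [0.526, -0.0048, 0.3407]
ee_rot: [[1.0, 0.011, 0.001], [0.011, -1.0, 0.0], [0.001, -0.0, -1.0]]
wrist_force: [-0.8, -0.1, 0.2]
gripper_width: 0.692
gripper_force: 0.0
```

Request:
jog_arm(
  increments=[
    [0,-1,0,0],
    [0,-1,0,0],
    [0,-1,0,0],
    [0,-1,0,0],
    [0,-0.9,0,0],
    [0,0,0,1],
    [0,0,0,1],
    [0,0,0,1],
    [0,0,0,1],
    [0,0,0,1],
  ],
)

```text
time_s: 26.05
tcp_pos: [0.5249, 0.0924, 0.3407]
ee_rot: [[0.924, -0.382, 0.001], [-0.382, -0.924, 0.0], [0.001, -0.001, -1.0]]
wrist_force: [-0.1, 0.7, -0.5]
gripper_width: 0.685
gripper_force: 0.0
```

Request:
jog_arm(
  increments=[
    [0,0,0,1],
    [0,0,0,1],
    [0,0,0,1],
    [0,0,0,1],
    [0,0,0,1],
    [0,0,0,1],
    [0,0,0,1],
    [0,0,0,1],
    [0,0,0,1],
    [0,0,0,1],
  ],
)

```text
time_s: 27.05
tcp_pos: [0.525, 0.0924, 0.3407]
ee_rot: [[0.37, -0.929, 0.001], [-0.929, -0.37, 0.0], [0.0, -0.001, -1.0]]
wrist_force: [1.0, 0.1, -1.2]
gripper_width: 0.69
gripper_force: 0.0
```

Request:
jog_arm(
  increments=[
    [0,0,0,1],
    [0,0,0,1],
    [0,0,0,1],
    [0,0,0,1],
    [0,0,0,1],
    [0,0,0,0.78],
    [0,0,0,0],
    [0,0,0,0],
  ],
)

```text
time_s: 27.85
tcp_pos: [0.525, 0.0924, 0.3404]
ee_rot: [[-0.079, -0.997, 0.001], [-0.997, 0.079, 0.0], [-0.0, -0.001, -1.0]]
wrist_force: [-0.8, 0.8, 0.3]
gripper_width: 0.691
gripper_force: 0.0
```

```bash
python3 plan.py .5246 .0922 .05 -94.6;  python3 - <<'E'
from h import *
ims={n:eyes.capture(n) for n in("scene","top")}
for n in ims: cv2.imwrite(f"pics/{n}3.png",ims[n])
m={n:mask(n,"rack") for n in ims}; print({n:(m[n].sum(),np.argwhere(m[n]).mean(0)) for n in m})
for z in(False,True):
  p,c=fit(M["rack"],m,[.591,-.26,0,np.radians(25)],z=z); print("rack",p.round(4),np.degrees(p[3]),c)
A=cv2.resize(ims["top"][200:300,400:550],None,fx=5,fy=5,interpolation=cv2.INTER_CUBIC)
for P in pts(M["rack"],p):
  uv=((proj("top",P)+.5-[400,200])*5).astype(int)
  for i in range(8):
    for b in(1,2,4):
      if i&b==0: cv2.line(A,uv[i].tolist(),uv[i|b].tolist(),(255,255,0),1)
cv2.imwrite("pics/rk.png",A)
E
```

```text
t 27.85 grasp [0.5251 0.0924 0.1769] yaw -94.53 J6 -32.0 w 60.1
units now frame [0.02 0.03 6.34] | after turn [0.01 0.02 6.34] | turn 0.02
{'scene': (np.float64(1806.0), array([209.60963455, 249.15227021])), 'top': (np.float64(2332.0), array([245.067753  , 441.74099485]))}
rack [ 0.5893 -0.2586  0.      0.4549] 26.06108958903183 0.19476692273899165
rack [ 0.5895 -0.2594 -0.0025  0.4539] 26.0044349961935 0.19087205246227035
```

View pics/rk.png

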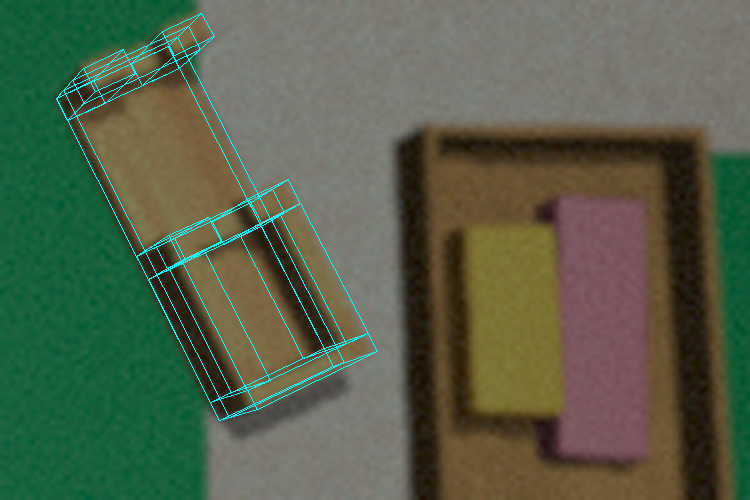

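Request:
jog_arm(
  increments=[
    [0,0,0.5,0],
    [0,0,1,0],
    [0,0,1,0],
    [0,0,1,0],
    [0,0,1,0],
    [0,0,1,0],
    [0,0,0.6,0],
    [0,0,0.24,0],
    [0,0,0,0],
    [0,0,0,0],
  ],
)

```text
time_s: 29.05
tcp_pos: [0.5253, 0.0925, 0.2136]
ee_rot: [[-0.08, -0.997, 0.001], [-0.997, 0.08, 0.0], [-0.001, -0.001, -1.0]]
wrist_force: [-0.5, -0.3, -0.4]
gripper_width: 0.69
gripper_force: 0.0
```

Request:
jog_arm(
  increments=[
    [0,0,0,0],
    [0,0,0,0],
    [0,0,0,0],
    [0,0,0,0],
    [0,0,0,0],
    [0,0,0,0],
    [0,0,0,0],
    [0,0,0,0],
    [0,0,0,0],
  ],
  grip=10,
)

```text
time_s: 29.95
tcp_pos: [0.525, 0.0924, 0.213]
ee_rot: [[-0.08, -0.997, 0.0], [-0.997, 0.08, 0.0], [-0.0, -0.0, -1.0]]
wrist_force: [0.5, -0.3, 0.7]
gripper_width: 0.297
gripper_force: 30.0
```

Request:
jog_arm(
  increments=[
    [0.2,0,0,0],
    [0.3,0,0,0],
    [0.4,0,0,0],
    [0.4,0,0,0],
    [0,0,0,0],
  ],
)

```text
time_s: 30.45
tcp_pos: [0.5226, 0.0651, 0.2129]
ee_rot: [[-0.082, -0.997, -0.001], [-0.997, 0.082, -0.001], [0.001, 0.001, -1.0]]
wrist_force: [0.2, -1.0, 0.0]
gripper_width: 0.296
gripper_force: 30.0
```

Request:
jog_arm(
  increments=[
    [0.5,0,0,0],
    [0.5,0,0,0],
    [0.6,0,0,0],
    [0.6,0,0,0],
    [0.6,0,0,0],
    [0.6,0,0,0],
    [0.6,0,0,0],
    [0.6,0,0,0],
    [0.6,0,0,0],
    [0.6,0,0,0],
  ],
)

```text
time_s: 31.45
tcp_pos: [0.5132, -0.0503, 0.2127]
ee_rot: [[-0.08, -0.997, -0.001], [-0.997, 0.08, -0.0], [0.0, 0.001, -1.0]]
wrist_force: [-0.1, -0.6, -2.1]
gripper_width: 0.296
gripper_force: 30.0
```

Request:
jog_arm(
  increments=[
    [0.5,0,0,0],
    [0,0,0,0],
  ],
)

```text
time_s: 31.65
tcp_pos: [0.5124, -0.0604, 0.2128]
ee_rot: [[-0.082, -0.997, -0.001], [-0.997, 0.082, -0.0], [0.0, 0.001, -1.0]]
wrist_force: [0.1, 0.3, -1.5]
gripper_width: 0.297
gripper_force: 30.0
```

```bash
python3 plan.py .529 -.094 .10 -154; python3 plan.py .529 -.094 .017 -154|tail -1;python3 - <<'E'
from h import *
ims={n:eyes.capture(n) for n in("scene","top")}
for n in ims: cv2.imwrite(f"pics/{n}4.png",ims[n])
cv2.imwrite("pics/c4.png",cv2.resize(ims["scene"][180:330,220:470],None,fx=3,fy=3))
E
```

```text
t 31.65 grasp [ 0.5123 -0.0604  0.0493] yaw -94.71 J6 -16.0 w 25.9
units now frame [ 1.61 -0.97 -2.54] | after turn [-0.01 -1.87 -2.54] | turn 12.94
units now frame [ 1.61 -0.97  1.61] | after turn [-0.01 -1.87  1.61] | turn 12.94
```

View pics/c4.png

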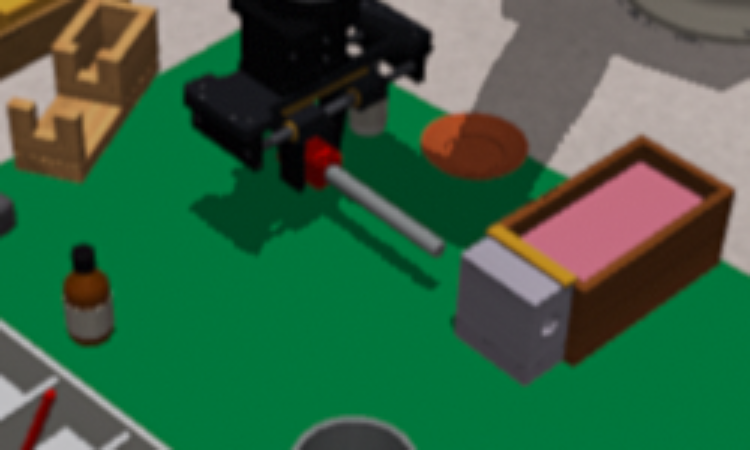

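Request:
jog_arm(
  increments=[
    [0,0,-0.6,0],
    [0,0,-1,0],
    [0,0,-1,0],
    [0.4,-0.25,0,0],
    [0.4,-0.24,0,0],
    [0.4,-0.24,0,0],
    [0.4,-0.24,0,0],
    [0,0,0,0.94],
    [0,0,0,1],
    [0,0,0,1],
  ],
)

```text
time_s: 32.75
tcp_pos: [0.5296, -0.0934, 0.2639]
ee_rot: [[-0.314, -0.949, -0.002], [-0.949, 0.314, -0.0], [0.001, 0.002, -1.0]]
wrist_force: [0.5, -0.1, -1.4]
gripper_width: 0.294
gripper_force: 30.0
```

Request:
jog_arm(
  increments=[
    [0,0,0,1],
    [0,0,0,1],
    [0,0,0,1],
    [0,0,0,1],
    [0,0,0,1],
    [0,0,0,1],
    [0,0,0,1],
    [0,0,0,1],
    [0,0,0,1],
    [0,0,0,1],
  ],
)

```text
time_s: 33.75
tcp_pos: [0.5295, -0.0933, 0.2639]
ee_rot: [[-0.9, -0.436, -0.002], [-0.436, 0.9, -0.0], [0.002, 0.001, -1.0]]
wrist_force: [0.1, -0.5, -1.4]
gripper_width: 0.295
gripper_force: 30.0
```

Request:
jog_arm(
  increments=[
    [0,0,0.6,0],
    [0,0,0.8,0],
    [0,0,0.8,0],
    [0,0,0.8,0],
    [0,0,0,0],
    [0,0,0,0],
  ],
)

```text
time_s: 34.35
tcp_pos: [0.5295, -0.0929, 0.2041]
ee_rot: [[-0.898, -0.44, -0.002], [-0.44, 0.898, -0.0], [0.002, 0.001, -1.0]]
wrist_force: [0.2, 0.5, -1.4]
gripper_width: 0.298
gripper_force: 30.0
```

```bash
python3 plan.py .529 -.094 .020 -154
```

```text
t 34.35 grasp [ 0.5292 -0.0929  0.0406] yaw -153.87 J6 -71.2 w 25.9
units now frame [ 0.03 -0.04  1.03] | after turn [ 0.03 -0.04  1.03] | turn 0.03
```

Request:
jog_arm(
  increments=[
    [0,0,0.4,0],
    [0,0,0.4,0],
    [0,0,0.23,0],
    [0,0,0,0],
    [0,0,0,0],
  ],
)

```text
time_s: 34.85
tcp_pos: [0.5296, -0.0925, 0.1843]
ee_rot: [[-0.898, -0.44, -0.0], [-0.44, 0.898, -0.0], [0.0, -0.0, -1.0]]
wrist_force: [-0.0, -0.5, -1.9]
gripper_width: 0.297
gripper_force: 30.0
```

Request:
jog_arm(
  increments=[
    [0,0,0,0],
    [0,0,0,0],
    [0,0,0,0],
    [0,0,-0.5,0],
    [0,0,-1,0],
    [0,0,-1,0],
    [0,0,-1,0],
    [0,0,-1,0],
    [0,0,-1,0],
    [0,0,-1,0],
  ],
  grip=46,
)

```text
time_s: 35.85
tcp_pos: [0.5293, -0.0926, 0.3162]
ee_rot: [[-0.898, -0.44, 0.001], [-0.44, 0.898, 0.0], [-0.001, -0.001, -1.0]]
wrist_force: [0.2, 0.6, 0.1]
gripper_width: 0.53
gripper_force: 0.0
```

Request:
jog_arm(
  increments=[
    [0,0,-1,0],
    [0,0,-1,0],
    [-1,0,0,0],
    [-1,0,0,0],
    [-1,0,0,0],
    [0,0,0,0],
  ],
)

```text
time_s: 36.45
tcp_pos: [0.5848, -0.0654, 0.3551]
ee_rot: [[-0.898, -0.441, 0.002], [-0.441, 0.898, -0.0], [-0.002, -0.001, -1.0]]
wrist_force: [-1.6, -0.2, -0.6]
gripper_width: 0.528
gripper_force: 0.0
```

```bash
cat > m5.py <<'E'
from h import *
ims={n:eyes.capture(n) for n in("scene","top")}
for n in ims: cv2.imwrite(f"pics/{n}5.png",ims[n])
red={}
for n in ims:
  h=cv2.cvtColor(ims[n],cv2.COLOR_BGR2HSV); m=(((h[...,0]<6)|(h[...,0]>173))&(h[...,1]>170)&(h[...,2]>60)).astype(np.uint8)
  k,l,st,c=cv2.connectedComponentsWithStats(m); u=proj(n,[.529,-.094,.013])[0]
  print(n,"expect",u.round(1),[(st[i,4],c[i].round(1).tolist()) for i in range(1,k) if st[i,4]>30 and np.hypot(*(c[i]-u))<40])
mk={n:mask(n,"pin") for n in ims}; print({n:None if m is None else (m.sum(),np.argwhere(m).mean(0)) for n,m in mk.items()})
ok={n:m for n,m in mk.items() if m is not None}
p,c=fit(M["pin"],ok,[.60,-.06,.012,np.radians(26)],z=False); print("pin",p.round(4),np.degrees(p[3]),c)
A=cv2.resize(ims["top"][180:330,260:460],None,fx=4,fy=4,interpolation=cv2.INTER_CUBIC)
cv2.imwrite("pics/c5.png",A); np.save("p5.npy",p)
E
python3 m5.py; python3 plan.py .584 -.068 .020 -154
```

```text
scene expect [307.9 241.4] [(np.int32(172), [308.2, 239.2])]
top expect [361.9 255.1] [(np.int32(194), [361.1, 255.2])]
{'scene': (np.float64(520.0), array([253.59038462, 302.04038462])), 'top': (np.float64(366.0), array([252.50273224, 359.25956284]))}
pin [ 0.5977 -0.057   0.012   0.4723] 27.0588018961927 0.7223225813656069
t 36.65 grasp [ 0.5826 -0.0665  0.1911] yaw -153.94 J6 -73.2 w 46.0
units now frame [-0.03 -0.1   8.56] | after turn [-0.03 -0.1   8.56] | turn 0.01
```

View pics/c5.png

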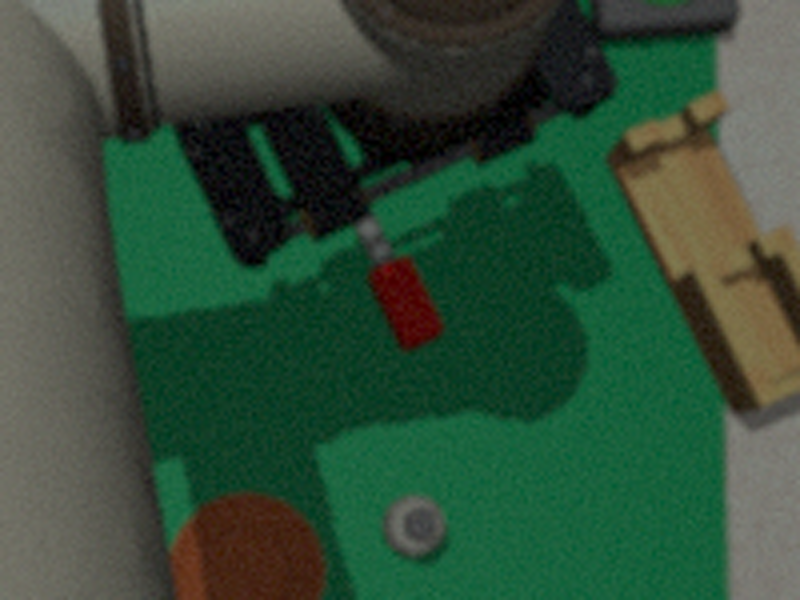

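Request:
jog_arm(
  increments=[
    [0,0,0.5,0],
    [0,0,1,0],
    [0,0,1,0],
    [0,0,1,0],
    [0,0,1,0],
    [0,0,1,0],
    [0,0,1,0],
    [0,0,0.8,0],
    [0,0,0.6,0],
    [0,0,0.3,0],
  ],
)

```text
time_s: 37.65
tcp_pos: [0.5827, -0.0664, 0.189]
ee_rot: [[-0.898, -0.439, -0.002], [-0.439, 0.898, -0.0], [0.002, 0.001, -1.0]]
wrist_force: [-0.6, -1.2, 0.3]
gripper_width: 0.527
gripper_force: 0.0
```

Request:
jog_arm(
  increments=[
    [0,0,0.25,0],
    [0,0,0.1,0],
    [0,0,0,0],
    [0,0,0,0],
  ],
)

```text
time_s: 38.05
tcp_pos: [0.5837, -0.0662, 0.1839]
ee_rot: [[-0.898, -0.44, 0.001], [-0.44, 0.898, 0.0], [-0.001, -0.0, -1.0]]
wrist_force: [0.5, -0.6, 0.3]
gripper_width: 0.529
gripper_force: 0.0
```

Request:
jog_arm(
  increments=[
    [0,0,0,0],
    [0,0,0,0],
    [0,0,0,0],
    [0,0,0,0],
    [0,0,0,0],
    [0,0,0,0],
    [0,0,0,0],
  ],
  grip=4,
)

```text
time_s: 38.75
tcp_pos: [0.5834, -0.0662, 0.1834]
ee_rot: [[-0.898, -0.44, -0.0], [-0.44, 0.898, -0.0], [0.0, 0.0, -1.0]]
wrist_force: [0.1, 0.3, 1.0]
gripper_width: 0.154
gripper_force: 30.0
```

Request:
jog_arm(
  increments=[
    [0,0,-0.4,0],
    [0,0,-0.8,0],
    [0,0,-0.9,0],
    [0,0,-0.9,0],
    [0,0,-1,0],
    [0,0,-1,0],
    [0,0,0,0],
    [0,0,0,0],
  ],
)

```text
time_s: 39.55
tcp_pos: [0.583, -0.0662, 0.2831]
ee_rot: [[-0.898, -0.439, -0.0], [-0.439, 0.898, 0.001], [-0.0, 0.001, -1.0]]
wrist_force: [-0.0, -0.1, -1.4]
gripper_width: 0.147
gripper_force: 30.0
```

```bash
python3 - <<'E'
from h import *
ims={n:eyes.capture(n) for n in("scene","top")}
for n in ims: cv2.imwrite(f"pics/{n}6.png",ims[n])
s=sense(); g=np.array(s["tcp_pos"])+np.array(s["ee_rot"])[:,2]*r.tcp_to_grasp
cs={}
for n in ims:
  h=cv2.cvtColor(ims[n],cv2.COLOR_BGR2HSV); m=(((h[...,0]<6)|(h[...,0]>173))&(h[...,1]>170)&(h[...,2]>60)).astype(np.uint8)
  k,l,st,c=cv2.connectedComponentsWithStats(m); a=np.radians(26); u=proj(n,g-.06*np.array([np.cos(a),np.sin(a),0]))[0]
  L=[(st[i,4],c[i]) for i in range(1,k) if st[i,4]>30 and np.hypot(*(c[i]-u))<40]; print(n,u,L); cs[n]=max(L,key=lambda q:q[0])[1]
P,e=tri(cs["top"],cs["scene"]); print("handle visible centre",P,e,"grasp",g)
A=cv2.resize(ims["scene"][180:330,220:420],None,fx=4,fy=4,interpolation=cv2.INTER_CUBIC); cv2.imwrite("pics/c6.png",A)
E
python3 plan.py .5714 -.2676 .12 -154
```

```text
scene [307.99703088 205.69887518] []
t 39.65 grasp [ 0.5823 -0.0662  0.1185] yaw -153.95 J6 -73.2 w 13.0
units now frame [ 4.91 -8.81 -0.08] | after turn [ 4.91 -8.81 -0.08] | turn 0.01Traceback (most recent call last):
  File "<stdin>", line 9, in <module>
ValueError: max() iterable argument is empty
```

Run:
```python
from h import *
a,b=cv2.imread("pics/scene6.png"),cv2.imread("pics/top6.png")
f=lambda i:cv2.resize(i,None,fx=4,fy=4,interpolation=cv2.INTER_CUBIC)
cv2.imwrite("pics/c6.png",np.hstack([f(a[170:300,260:360]),f(b[180:310,320:420])]))
```

```text
(no output)
```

View pics/c6.png

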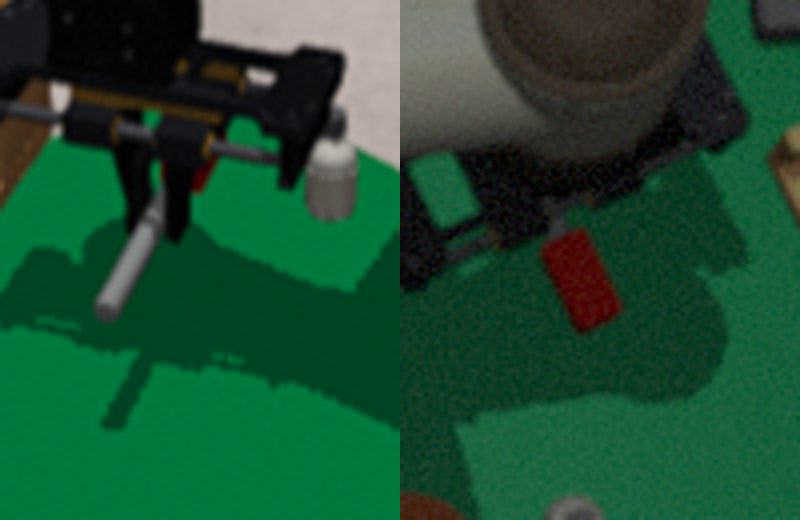

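Run:
```python
from h import *
s=sense(); R=np.array(s["ee_rot"]); g=np.array(s["tcp_pos"])+R[:,2]*r.tcp_to_grasp; ax=-R[:,0]; nrm=R[:,1]
for n,uv in(("scene",(287,246.3)),("top",(365.5,250.5))):
  o,d=ray(n,uv); q=o+d*((g-o)@nrm)/(d@nrm); print(n,"along",round((q-g)@ax,4),"dz",round((q-g)[2],4))
for z in(.10,.11,.12,.13):
  q=onz("top",(365.5,250.5),z); print(z,((q-g)@ax).round(4),((q-g)@nrm).round(4))
```

```text
scene along 0.0794 dz -0.0106
top along -0.0625 dz -0.0096
0.1 -0.0617 -0.0013
0.11 -0.0626 0.0002
0.12 -0.0635 0.0016
0.13 -0.0644 0.0031
```

```bash
python3 plan.py .575 -.266 .075 -154
```

```text
t 39.65 grasp [ 0.5823 -0.0662  0.1185] yaw -153.95 J6 -73.2 w 13.0
units now frame [ 4.71 -8.82  2.17] | after turn [ 4.71 -8.82  2.17] | turn 0.01
```

Request:
jog_arm(
  increments=[
    [0.3,-0.5,0,0],
    [0.5,-0.95,0,0],
    [0.5,-0.95,0,0],
    [0.5,-0.95,0,0],
    [0.5,-0.95,0,0],
    [0.5,-0.95,0,0],
    [0.5,-0.95,0,0],
    [0.5,-0.95,0,0],
    [0.5,-0.95,0,0],
    [0.41,-0.72,0,0],
  ],
)

```text
time_s: 40.65
tcp_pos: [0.5758, -0.2679, 0.2821]
ee_rot: [[-0.899, -0.439, -0.002], [-0.439, 0.899, 0.0], [0.002, 0.001, -1.0]]
wrist_force: [-0.3, -1.0, -2.1]
gripper_width: 0.15
gripper_force: 30.0
```

Request:
jog_arm(
  increments=[
    [0,0,0,0],
    [0,0,0,0],
    [0,0,0,0],
  ],
)

```text
time_s: 40.95
tcp_pos: [0.5763, -0.2656, 0.2831]
ee_rot: [[-0.898, -0.44, -0.001], [-0.44, 0.898, 0.0], [0.0, 0.001, -1.0]]
wrist_force: [0.8, -0.4, -2.1]
gripper_width: 0.148
gripper_force: 30.0
```

```bash
python3 plan.py .575 -.266 .068 -154
python3 - <<'E'
from h import *
ims={n:eyes.capture(n) for n in("scene","top")}
for n in ims: cv2.imwrite(f"pics/{n}7.png",ims[n])
s=sense(); R=np.array(s["ee_rot"]); g=np.array(s["tcp_pos"])+R[:,2]*r.tcp_to_grasp; ax=-R[:,0]; nrm=R[:,1]
n="top"; h=cv2.cvtColor(ims[n],cv2.COLOR_BGR2HSV); m=(((h[...,0]<6)|(h[...,0]>173))&(h[...,1]>170)&(h[...,2]>60)).astype(np.uint8)
k,l,st,c=cv2.connectedComponentsWithStats(m)
for i in range(1,k):
  if st[i,4]>60:
    q=onz(n,c[i],g[2]+.004); w=q-np.array([.5894,-.259,0]); a=np.radians(26); print(st[i,4],c[i],q.round(4),"in rack",(w@[np.cos(a),np.sin(a),0]).round(4),(w@[-np.sin(a),np.cos(a),0]).round(4))
E
```

```text
t 40.95 grasp [ 0.5762 -0.2656  0.1196] yaw -153.89 J6 -53.7 w 12.9
units now frame [0.06 0.01 2.58] | after turn [0.06 0.01 2.58] | turn 0.02
228 [460.38157895 253.96929825] [ 0.5202 -0.2905  0.1239] in rack -0.076 0.0021
```

Request:
jog_arm(
  increments=[
    [0.12,0,0,0],
    [0,0,0.5,0],
    [0,0,0.6,0],
    [0,0,0.6,0],
    [0,0,0.5,0],
    [0,0,0.38,0],
    [0,0,0,0],
    [0,0,0,0],
  ],
)

```text
time_s: 41.85
tcp_pos: [0.5744, -0.2672, 0.2316]
ee_rot: [[-0.898, -0.44, -0.0], [-0.44, 0.898, -0.0], [0.0, -0.0, -1.0]]
wrist_force: [0.4, 0.4, -1.4]
gripper_width: 0.15
gripper_force: 30.0
```

Request:
jog_arm(
  increments=[
    [0,0,0.15,0],
    [0,0,0.15,0],
    [0,0,0,0],
  ],
)

```text
time_s: 42.15
tcp_pos: [0.574, -0.2671, 0.2255]
ee_rot: [[-0.898, -0.439, -0.0], [-0.439, 0.898, 0.0], [0.0, 0.0, -1.0]]
wrist_force: [0.3, -0.1, -2.0]
gripper_width: 0.146
gripper_force: 30.0
```

Request:
jog_arm(
  increments=[
    [0,0,0.1,0],
    [0,0,0.1,0],
    [0,0,0,0],
    [0,0,0,0],
  ],
)

```text
time_s: 42.55
tcp_pos: [0.5743, -0.2671, 0.2218]
ee_rot: [[-0.898, -0.44, 0.0], [-0.44, 0.898, -0.0], [-0.0, -0.0, -1.0]]
wrist_force: [0.7, 0.6, -1.2]
gripper_width: 0.146
gripper_force: 30.0
```

Request:
jog_arm(
  increments=[
    [0,0,0.1,0],
    [0,0,0,0],
    [0,0,0,0],
  ],
)

```text
time_s: 42.85
tcp_pos: [0.5743, -0.2672, 0.2201]
ee_rot: [[-0.898, -0.44, 0.0], [-0.44, 0.898, -0.0], [-0.0, -0.0, -1.0]]
wrist_force: [-1.0, 0.1, 0.5]
gripper_width: 0.15
gripper_force: 30.0
```

Request:
jog_arm(
  increments=[
    [0,0,0.1,0],
    [0,0,0,0],
    [0,0,0,0],
  ],
)

```text
time_s: 43.15
tcp_pos: [0.5743, -0.2672, 0.2191]
ee_rot: [[-0.898, -0.44, 0.001], [-0.44, 0.898, -0.001], [-0.0, -0.001, -1.0]]
wrist_force: [-2.9, 0.4, 6.2]
gripper_width: 0.15
gripper_force: 30.0
```

Request:
jog_arm(
  increments=[
    [0,0,0,0],
    [0,0,0,0],
    [0,0,0,0],
    [0,0,0,0],
    [0,0,0,0],
  ],
  grip=40,
)

```text
time_s: 43.65
tcp_pos: [0.5742, -0.2671, 0.2175]
ee_rot: [[-0.898, -0.44, -0.0], [-0.44, 0.898, 0.0], [0.0, 0.0, -1.0]]
wrist_force: [-0.0, -0.9, 0.3]
gripper_width: 0.441
gripper_force: 0.0
```

Request:
jog_arm(
  increments=[
    [0,0,-0.4,0],
    [0,0,-0.8,0],
    [0,0,-1,0],
    [0,0,-1,0],
    [0,0,-1,0],
    [0,0,-1,0],
    [0,0,-1,0],
    [0,-1,-1,0],
    [0,-1,-1,0],
    [0,-1,-1,0],
  ],
)

```text
time_s: 44.65
tcp_pos: [0.6006, -0.3214, 0.4036]
ee_rot: [[-0.898, -0.44, 0.001], [-0.44, 0.898, -0.0], [-0.001, -0.001, -1.0]]
wrist_force: [-0.1, -0.8, -0.5]
gripper_width: 0.454
gripper_force: 0.0
```

Request:
jog_arm(
  increments=[
    [-1,1,0,0],
    [-1,1,0,0],
    [-1,1,0,0],
    [-1,1,0,0],
    [-1,1,0,0],
    [-1,1,0,0],
    [-1,1,0,0],
    [-1,1,0,0],
    [-1,1,0,0],
    [0,0,0,0],
  ],
)

```text
time_s: 45.65
tcp_pos: [0.6839, -0.0771, 0.402]
ee_rot: [[-0.896, -0.443, 0.001], [-0.443, 0.896, 0.0], [-0.001, 0.0, -1.0]]
wrist_force: [-0.7, -0.1, -0.7]
gripper_width: 0.462
gripper_force: 0.0
```

Run:
```python
from h import *
ims={n:eyes.capture(n) for n in("scene","top")}
for n in ims: cv2.imwrite(f"pics/{n}8.png",ims[n])
f=lambda i:cv2.resize(i,None,fx=4,fy=4,interpolation=cv2.INTER_CUBIC)
cv2.imwrite("pics/c8.png",np.hstack([f(ims["scene"][150:270,190:290]),f(ims["top"][190:310,395:490])]))
mk={n:mask(n,"pin") for n in ims}; print({n:None if m is None else (m.sum(),np.argwhere(m).mean(0)) for n,m in mk.items()})
cs={}
for n in ims:
  h=cv2.cvtColor(ims[n],cv2.COLOR_BGR2HSV); m=(((h[...,0]<6)|(h[...,0]>173))&(h[...,1]>170)&(h[...,2]>50)).astype(np.uint8)
  k,l,st,c=cv2.connectedComponentsWithStats(m); u=proj(n,[.519,-.293,.06])[0]
  print(n,u,[(st[i,4],c[i].round(1)) for i in range(1,k) if st[i,4]>20 and np.hypot(*(c[i]-u))<30])
```

```text
{'scene': (np.float64(270.0), array([205.28888889, 246.53333333])), 'top': (np.float64(512.0), array([242.6015625 , 443.41796875]))}
scene [254.74525644 191.15826068] [(np.int32(99), array([254.7, 190.7]))]
top [453.32440623 258.38023533] [(np.int32(263), array([452.8, 258.9]))]
```

View pics/c8.png

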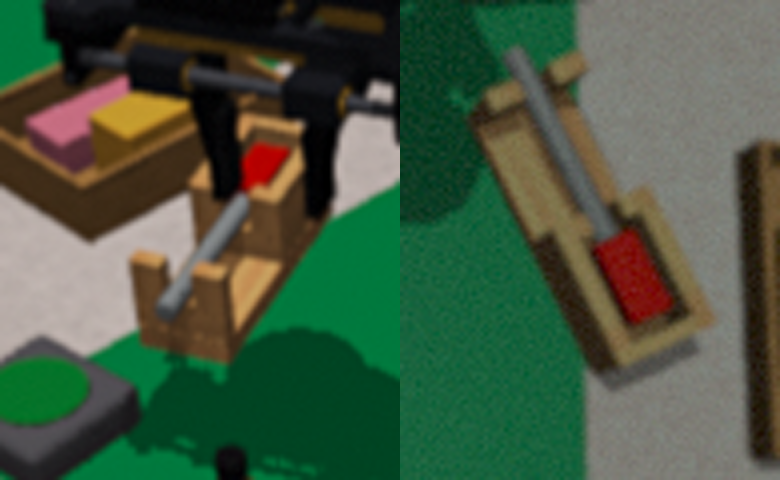

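Run:
```python
from h import *
print("handle",tri((452.8,258.9),(254.7,190.7)))
a=np.radians(26); nrm=np.array([-np.sin(a),np.cos(a),0]); o,d=ray("scene",(231.7,225.5)); q=o+d*((np.array([.5894,-.259,0])-o)@nrm)/(d@nrm); print("tip",q, (q-[.5894,-.259,0])@[np.cos(a),np.sin(a),0])
A,Bm=[cv2.imread(f"pics/scene{i}.png").astype(int) for i in(0,8)]
for n,P in dict(jug=[.759,.211,.05],amber=[.737,-.07,.04],white=[.405,-.092,.04],saucer=[.374,-.003,.01],form=[.735,-.235,.02]).items():
  u,v=proj("scene",P)[0].astype(int); print(n,np.abs(A-Bm)[v-15:v+15,u-15:u+15].mean().round(1))
r.finish_job(); print("done",sense()["time_s"])
```

```text
handle (array([ 0.51834237, -0.29232439,  0.06107136]), np.float64(0.0020170923281068722))
tip [ 0.64532284 -0.23172461  0.05208406] 0.06221985659795185
jug 8.0
amber 6.8
white 11.4
saucer 22.7
form 7.4
the job is handed in; nothing more can be done
the job is handed in; nothing more can be done
```

The job is handed in: both offcuts are in the kraft box, and the pin is drawn out and lying in both rack notches with its handle in the pocket. It was done at about 46 s, and I saw no sign that the other items moved, but the saucer's image patch differed more than the rest and I handed in without rechecking it; the verdict was not shown.

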